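Find the loose clamp bolt and hold its cap open

TASK

One of the three bolts on the electrode clamping rail has worked loose: tap the bolt heads from above to find the one that sinks, then lift that bolt's hinged yellow cap well up by its black tab (past 45 degrees) so that a wrench could get at the bolt. Finish while still holding the cap open with the gripper: do not let go. Leave the other two caps shut, and do not disturb the copper block, the brass bush or the wrench lying nearby.

Things in the scene. Friction and masses are not known exactly. Their poses are not given: they have to be found in the camera images.
- rail: the fixed clamping rail, a grey steel block 130 mm (its x) by 270 mm (its y), top 45 mm above the bench, on a 150 x 300 mm base plate; three copper electrodes are clamped along its far (+x) side. Origin: centre of its underside; its x points away from the robot (turned up to 0.3 rad), y runs along the row of bolts, z up. Bolts 1, 2, 3 stand at its y = +90, 0, -90 mm, x = 0. Everything on it is alike at the three bolts and nothing shows which bolt is loose
- bolt_1 (a joint): how far bolt 1 has sunk, in m: 0 as found. A tight bolt does not give (under 1 mm); the loose one sinks 7 mm under a push of about 2 N or more, stops there, and stays sunk. Joint value grows downward
- head_1 (a point): centre of the top face of bolt 1's round bright steel head: 21 mm across, its top 67 mm above the bench and 12 mm above the dark collar (30 mm across) round it. The flat yellow cap frame round the collar lies with its top 52 mm above the bench
- cap_1 (a joint): opening angle of the hinged cap of bolt 1, in rad: 0 lying shut, up to a stop at 1.2. The cap is a flat yellow frame, 56 mm wide and 94 mm long, 6 mm thick, about 120 g, with a window through which bolt and collar stand; its hinge runs along the rail's y at the rail's x = +35 mm, 49 mm above the bench, so its near end swings up and away from the robot. It falls shut when let go
- tab_1 (a point): centre of the round-topped black lifting tab on the near end of cap 1: 14 mm thick along the rail's y, 18 mm in x (a disc of radius 9 mm with its axis along y, on a 12 mm wide stem). Shut, it lies 52 mm nearer the robot than the bolt (rail x = -52 mm), 79 mm above the bench, 87 mm in front of and 30 mm above the hinge; it moves in an arc about the hinge. Free space on both y sides
- bolt_2 (a joint): how far bolt 2 has sunk, in m: 0 as found. A tight bolt does not give (under 1 mm); the loose one sinks 7 mm under a push of about 2 N or more, stops there, and stays sunk. Joint value grows downward
- head_2 (a point): centre of the top face of bolt 2's round bright steel head: 21 mm across, its top 67 mm above the bench and 12 mm above the dark collar (30 mm across) round it. The flat yellow cap frame round the collar lies with its top 52 mm above the bench
- cap_2 (a joint): opening angle of the hinged cap of bolt 2, in rad: 0 lying shut, up to a stop at 1.2. The cap is a flat yellow frame, 56 mm wide and 94 mm long, 6 mm thick, about 120 g, with a window through which bolt and collar stand; its hinge runs along the rail's y at the rail's x = +35 mm, 49 mm above the bench, so its near end swings up and away from the robot. It falls shut when let go
- tab_2 (a point): centre of the round-topped black lifting tab on the near end of cap 2: 14 mm thick along the rail's y, 18 mm in x (a disc of radius 9 mm with its axis along y, on a 12 mm wide stem). Shut, it lies 52 mm nearer the robot than the bolt (rail x = -52 mm), 79 mm above the bench, 87 mm in front of and 30 mm above the hinge; it moves in an arc about the hinge. Free space on both y sides
- bolt_3 (a joint): how far bolt 3 has sunk, in m: 0 as found. A tight bolt does not give (under 1 mm); the loose one sinks 7 mm under a push of about 2 N or more, stops there, and stays sunk. Joint value grows downward
- head_3 (a point): centre of the top face of bolt 3's round bright steel head: 21 mm across, its top 67 mm above the bench and 12 mm above the dark collar (30 mm across) round it. The flat yellow cap frame round the collar lies with its top 52 mm above the bench
- cap_3 (a joint): opening angle of the hinged cap of bolt 3, in rad: 0 lying shut, up to a stop at 1.2. The cap is a flat yellow frame, 56 mm wide and 94 mm long, 6 mm thick, about 120 g, with a window through which bolt and collar stand; its hinge runs along the rail's y at the rail's x = +35 mm, 49 mm above the bench, so its near end swings up and away from the robot. It falls shut when let go
- tab_3 (a point): centre of the round-topped black lifting tab on the near end of cap 3: 14 mm thick along the rail's y, 18 mm in x (a disc of radius 9 mm with its axis along y, on a 12 mm wide stem). Shut, it lies 52 mm nearer the robot than the bolt (rail x = -52 mm), 79 mm above the bench, 87 mm in front of and 30 mm above the hinge; it moves in an arc about the hinge. Free space on both y sides
- electrode: loose stepped copper block 70 x 45 x 32 mm on the bench, a bystander; origin centre of underside
- bush: loose brass bush, 60 mm across and 30 mm high, standing on the bench, a bystander; origin centre of underside
- wrench: loose steel wrench lying on the bench, a bystander; origin on its underside

How it is judged:
By the outcome, as a careful person would: the job done as asked, in the order asked, and still so for the second after the job is handed in, while the arm keeps its last pose, push and grip.
It also fails if it takes over 45 s, if anything falls off the work surface, if the arm or the gripper's body presses on something with over 40 N, if the wrist force passes 120 N, or if a joint passes its speed limit or range.

ROBOT

A 6-joint arm with a two-finger parallel gripper is mounted at the origin on the work surface. World frame = base frame: x ahead of the robot, y to its left, z up, the work surface at z = 0. Lengths are in mm, angles in rad, forces in N, time in s.
With the tool pointing down it reaches from about 275 to 725 mm from the base axis. Payload 5.6 kg.
Tool frame: the origin (TCP) lies midway between the tips of the shut fingers; the grasp point (between the pads) lies ctrl.hold_point_z behind it (ctrl.hold_point_z is the distance from the TCP to the grasp point, in mm); z points along the fingers, y is the direction in which the jaws open and shut (so a half turn about z gives the same grasp; the last joint's range is limited). The gripper opens to 85 mm and grips with 20 to 120 N. Pads are 22 mm wide; open, the fingers measure 114 mm over their backs; the gripper's body (76 mm by 85 mm) begins 54 mm behind the grasp point. The pads swing forward as they close: fully open they stand 13 mm farther back than shut.
Start: joints at [-0.897, 0.255, 0.108, 0, -1.424, -0.285], TCP at [208.512, -508.936, 231.283] pointing down, gripper open.
Joint ranges: [-2.95, 2.95], [-1.21, 1.97], [-1.09, 1.5], [-2.87, 1.71], [-2.94, -0.07], [-3.05, 3.05]. Speed limits (rad/s): [2.57, 2.57, 3.14, 3.14, 3.14, 3.14].

INTERFACE

Orientations are given as a unit quaternion [w, x, y, z].
In Python, from cell import telemetry, vision, close_job, ctrl gives the robot as it stands. The module is installed in compiled form; this text tells all that it offers.
- The arm moves only by the tool arm_command, never from a script. Its argument "plan" is a list of rows, each an object with "delta_pos": the shift along the tool's x, y, z in mm, a list of three; "delta_rot": the turn, a rotation vector about the tool's x, y, z in rad, a list of three; "jaw": the finger opening in mm, from 0 to 85.4. In form: [{"delta_pos": [dx, dy, dz], "delta_rot": [rx, ry, rz], "jaw": jaw}, ...]. A call has 1 to 8 rows; each row is the pose to reach, as a shift and turn from the pose commanded when the call began, along the tool's axes at that moment; what a row does not reach only later rows make up. A row lasts 1/12 s, in which the tool goes at most 41.7 mm and 7.16 degrees, less where a joint would pass 70% of its speed; a pose out of reach is approached as far as the arm can. A call with a gripper value outside its range is refused whole. The fingers move at their own pace and stop on an object; "newtons" is the grip in N (left out, the last holds). Time passes only in rows, so rows that repeat a pose let the fingers close. It gives the time, the measured TCP pose, the force and the opening at its end, in the units of the state.
- telemetry.get_state(): the state, without advancing time (a new reading comes with each control period).
- vision.capture(name): name is "scene" or "side" or "wrist"; returns a dict with "pixels" (480x640x3 uint8, red, green, blue), "z_map" (480x640 float32, mm along the optical axis (not along the pixel's ray), 0 where there is no reading), "vertical_fov" (degrees; the focal length in pixels is half the picture's height over the tangent of half this angle, whatever the lens; pixels are square), "cx", "cy" (the principal point, pixels), "origin" and "rotation" of the camera in the world; the wrist camera has in their place "hand_eye" (4x4, takes a point from camera to tool coordinates, whose origin is the TCP and whose axes are the flange's). Camera axes: x right, y down, z forward; pixel columns grow to the right and rows downward; lengths in mm; the calibration is good to about 2 mm. A picture is of the moment at which its call begins: read the wrist's pose just before it.
- close_job(): hands the job in, once; it reports no verdict.
The state is a dict: "t": time; "joints": joint angles; "qd": joint speeds; "tau": joint torques, N m; "eef_pos": TCP position; "ee_rot": TCP orientation; "wrist_force": force on the tool from outside, world axes, zero at the start; "moment": the same for the moment, N m; "gripper_width": finger opening in mm.
Only numpy, scipy, OpenCV 4.12 (cv2) and the standard library are available. Lean on these libraries where they do the work, as an engineer would, in place of code of your own. Each camera call takes 0.05 s, during which the arm holds its last target.

## Working session

There is one attempt and no reset: what is moved stays moved. The work goes in short steps, Python scripts to look and compute and a tool call to move; the robot and the scene stay as the last step left them, time stands still between calls to the robot, and variables do not carry over. Pictures are saved under pics/ and viewed, and the job is handed in when it is done.

Besides the shell and the picture viewer there is one more tool, called as name(argument=value, ...) on one line, values as JSON. arm_command: Moves the arm, as the interface text tells. Its arguments: {"type":"object","properties":{"plan":{"type":"array","items":{"type":"object","properties":{"delta_pos":{"type":"array","items":{"type":"number"}},"delta_rot":{"type":"array","items":{"type":"number"}},"jaw":{"type":"number"}}}},"newtons":{"type":"number"}},"required":["plan"]}

```bash
ls; mkdir -p pics
python3 - <<'E'
from cell import telemetry, vision, ctrl
import cv2,numpy as np
s=telemetry.get_state();print(s);print([ (a,getattr(ctrl,a)) for a in dir(ctrl) if a[0]!='_'])
for n in("scene","side"):
    c=vision.capture(n);cv2.imwrite(f"pics/{n}0.png",c["pixels"][:,:,::-1]);np.savez(f"{n}0.npz",**c)
    print(n,c["vertical_fov"],c["cx"],c["cy"],c["origin"],c["rotation"])
E
```

```text
pics
{'t': 0.0, 'joints': array([-8.97392728e-01,  2.55722070e-01,  1.06987737e-01, -4.85577741e-04,
       -1.42390789e+00, -2.84568997e-01]), 'qd': array([-7.89942018e-05, -5.19581591e-04, -1.13760797e-03,  6.78147646e-04,
        7.77136642e-06,  7.56715646e-04]), 'tau': array([-1.45032922e-03, -3.86628306e+01,  2.37939030e+01,  5.36522180e+00,
       -6.17974016e-03,  1.44866732e-05]), 'eef_pos': array([ 208.35619391, -508.45621933,  230.40064757]), 'ee_rot': array([-2.12250834e-04, -1.93159676e-01,  9.81166872e-01,  9.29756791e-04]), 'wrist_force': array([-0.32989586, -0.32911969, -0.30756647]), 'moment': array([ 0.0401341 , -0.03218304, -0.00456715]), 'gripper_width': 85.59744085656237}
[('IKError', <class 'cell.IKError'>), ('hold_point_z', 18.700000000000003)]
scene 51.988208570834445 331.73811451388633 244.85049132296868 [1179.805925   -300.28602357  912.4450867 ] [-0.29624816  0.7904762   0.50102894 -0.19066829]
side 47.199275154432534 317.0639257747152 243.5275935447142 [ 215.95691249  735.09804376 1026.35874948] [ 0.06889738 -0.17273982  0.92242714 -0.33844094]
```

View pics/scene0.png

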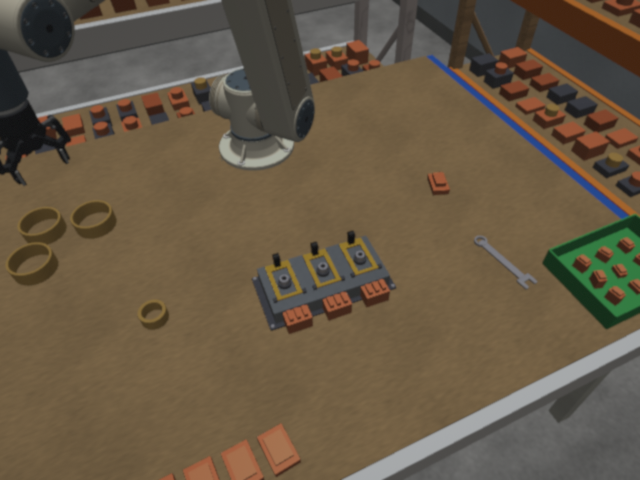

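View pics/side0.png

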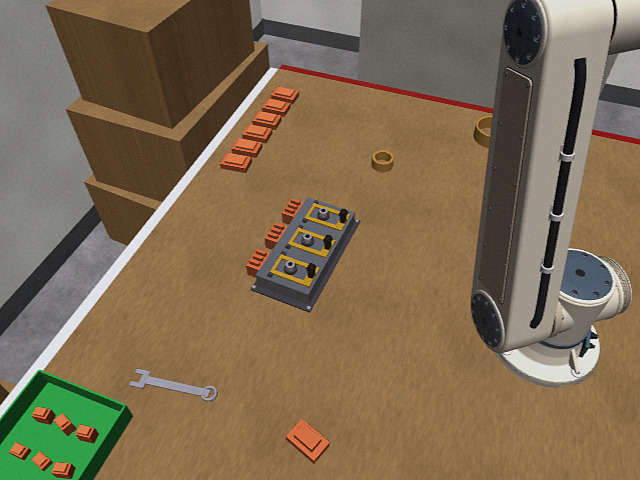

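```bash
cat > h.py <<'E'
import numpy as np,cv2
from scipy.spatial.transform import Rotation as R
def q2R(q): return R.from_quat([q[1],q[2],q[3],q[0]]).as_matrix()
def cam(c): 
    f=240/np.tan(np.radians(float(c["vertical_fov"]))/2)
    return f,float(c["cx"]),float(c["cy"])
def ray(c,uv,Rm,o,z):
    f,cx,cy=cam(c); d=Rm@np.array([(uv[0]-cx)/f,(uv[1]-cy)/f,1]); return o+d*(z-o[2])/d[2]
def proj(c,P,Rm,o):
    f,cx,cy=cam(c); p=Rm.T@(np.array(P)-o); return np.array([f*p[0]/p[2]+cx,f*p[1]/p[2]+cy])
E
python3 - <<'E'
from h import *
for n,(x,y,w,h) in dict(scene=(245,220,160,120),side=(240,185,130,130)).items():
    c=np.load(f"{n}0.npz");im=c["pixels"][:,:,::-1].copy()
    Rm=q2R(c["rotation"]);o=c["origin"]
    cv2.imwrite(f"pics/{n}0z.png",cv2.resize(im[y:y+h,x:x+w],None,fx=5 if n=='scene' else 4.6,fy=5 if n=='scene' else 4.6,interpolation=cv2.INTER_CUBIC))
    hsv=cv2.cvtColor(im,cv2.COLOR_BGR2HSV)
    m=cv2.inRange(hsv,(20,150,90),(35,255,255));m2=np.zeros_like(m);m2[y:y+h,x:x+w]=m[y:y+h,x:x+w]
    m2=cv2.morphologyEx(m2,cv2.MORPH_CLOSE,np.ones((3,3)))
    cs,_=cv2.findContours(m2,cv2.RETR_EXTERNAL,cv2.CHAIN_APPROX_NONE)
    for k in cs:
        if cv2.contourArea(k)<100: continue
        P=np.array([ray(c,p[0],Rm,o,52)[:2] for p in k],np.float32)
        print(n,cv2.contourArea(k),k[:,0].min(0),k[:,0].max(0),cv2.minAreaRect(P))
E
```

```text
scene 771.5 [266 261] [301 299] ((538.82080078125, -121.86470031738281), (54.28570556640625, 96.50804901123047), 86.15540313720703)
scene 731.5 [304 249] [340 286] ((543.6396484375, -32.76293182373047), (54.57759094238281, 96.1121826171875), 87.25468444824219)
scene 688.5 [340 238] [377 274] ((549.2041625976562, 57.224464416503906), (54.324806213378906, 96.76375579833984), 86.8524398803711)
side 283.5 [270 254] [313 286] ((547.8778686523438, 57.06743240356445), (58.4908561706543, 97.78060913085938), 86.00896453857422)
side 256.5 [288 227] [329 257] ((542.8958740234375, -33.746036529541016), (60.189979553222656, 97.0945053100586), 86.88521575927734)
side 213.0 [305 203] [345 229] ((537.9385986328125, -122.65152740478516), (58.07393264770508, 97.05333709716797), 86.06410217285156)
```

View pics/scene0z.png

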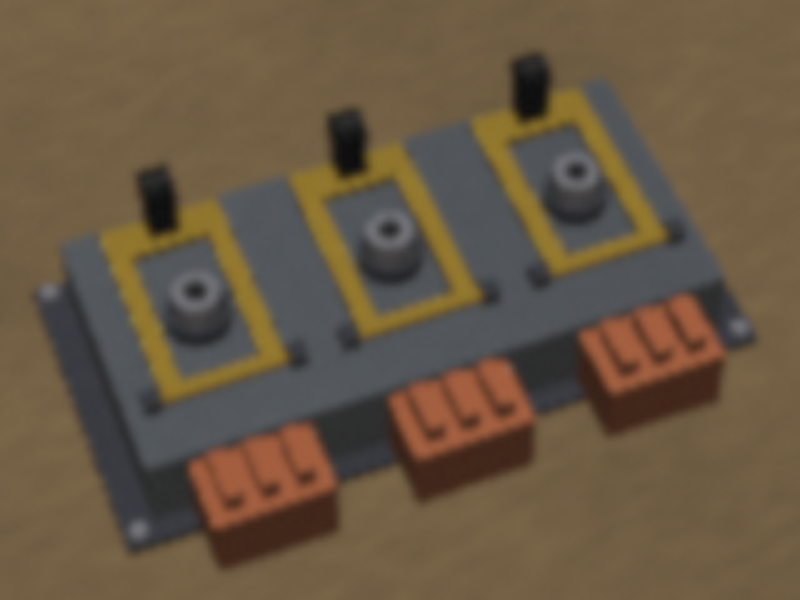

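View pics/side0z.png

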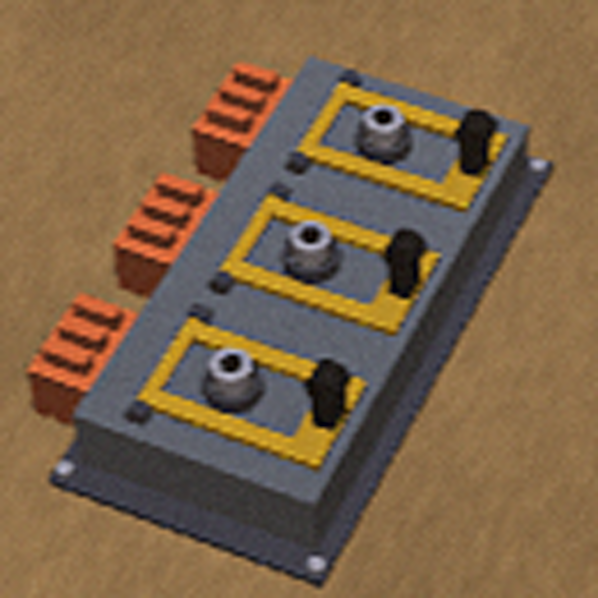

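Run:
```python
from h import *
H=dict(scene=[(284.2,278),(322.9,265.8),(360,254)],side=[(322.8,210.7),(307.4,236.5),(290.4,264.3)])
T=[]
for n in H:
    c=np.load(f"{n}0.npz");Rm=q2R(c["rotation"]);o=c["origin"]
    for p in H[n]:
        P=ray(c,p,Rm,o,67);print(n,P);T.append(P)
T=np.array(T).reshape(2,3,3);m=T.mean(0);d=m[2]-m[0];yaw=np.arctan2(-d[0],d[1]);print(yaw,np.hypot(*d[:2]))
ex=np.array([np.cos(yaw),np.sin(yaw)]);c0=m.mean(0)[:2];print(c0)
# prediction tab pixel
for n in H:
    c=np.load(f"{n}0.npz");Rm=q2R(c["rotation"]);o=c["origin"]
    for k in(-90,0,90):
        print(n,k,proj(c,[*(c0-52*ex+k*np.array([-ex[1],ex[0]])),79],Rm,o))
```

```text
scene [ 549.09503524 -121.61565841   67.        ]
scene [554.16535646 -32.12994896  67.        ]
scene [558.9522335   57.31065102  67.        ]
side [ 548.53272407 -123.51010179   67.        ]
side [552.18130419 -33.51407018  67.        ]
side [556.64307892  56.04695711  67.        ]
-0.05007911606371738 179.4666809877869
[553.26162206 -32.90202853]
scene -90 [275.67164796 257.40699246]
scene 0 [313.80955166 245.63331934]
scene 90 [350.44638032 234.32304785]
side -90 [342.62640347 213.74874965]
side 0 [327.44162475 240.03282547]
side 90 [310.91596098 268.63790479]
```

```bash
cat >> h.py <<'E'
YAW=-0.05
def tool_down(flip,tilt=0):
    # tool y along +-rail y, tilt>0: gripper body leans to +x (away from robot)
    ex=np.array([np.cos(YAW),np.sin(YAW),0]);ey=np.array([-ex[1],ex[0],0])
    y=ey*flip; z=np.array([0,0,-1.]); x=np.cross(y,z); M=np.column_stack([x,y,z])
    return R.from_rotvec(ey*tilt).as_matrix()@M
def delta(s,P,M):
    R0=q2R(s["ee_rot"]); return (R0.T@(np.array(P)-s["eef_pos"])).round(1),R.from_matrix(R0.T@M).as_rotvec().round(3)
def show(s):
    print("t",round(s["t"],2),"pos",s["eef_pos"].round(2),"F",s["wrist_force"].round(2),"w",round(s["gripper_width"],1),"j",s["joints"].round(3))
    print("rv",R.from_matrix(q2R(s["ee_rot"])).as_matrix().round(3).tolist())
E
python3 - <<'E'
from h import *
from cell import telemetry
s=telemetry.get_state();show(s)
for f in(1,-1):print(f,delta(s,[548.8,-122.6,140],tool_down(f)))
E
```

```text
t 0.1 pos [ 208.37 -508.53  230.49] F [-0.77  0.58 -0.73] w 85.4 j [-0.897  0.256  0.107 -0.    -1.424 -0.285]
rv [[-0.925, -0.379, -0.001], [-0.379, 0.925, 0.002], [0.0, 0.002, -1.0]]
1 (array([-461.3,  228. ,   90.9]), array([ 0.002, -0.   ,  0.439]))
-1 (array([-461.3,  228. ,   90.9]), array([ 1.000e-03,  2.000e-03, -2.703e+00]))
```

arm_command(plan=[{"delta_pos":[-38,19,0],"delta_rot":[0,0,0.04],"jaw":0},{"delta_pos":[-76,38,0],"delta_rot":[0,0,0.08],"jaw":0},{"delta_pos":[-114,57,5],"delta_rot":[0,0,0.12],"jaw":0},{"delta_pos":[-152,76,10],"delta_rot":[0,0,0.16],"jaw":0},{"delta_pos":[-190,95,15],"delta_rot":[0,0,0.2],"jaw":0},{"delta_pos":[-225,112,20],"delta_rot":[0,0,0.24],"jaw":0},{"delta_pos":[-260,129,25],"delta_rot":[0,0,0.28],"jaw":0},{"delta_pos":[-290,145,30],"delta_rot":[0,0,0.32],"jaw":0}], newtons=30)

```text
t: 0.77
eef_pos: [423.1, -262.5, 200.7]
ee_rot: [-0.0, -0.034, 0.999, 0.0]
wrist_force: [0.6, -0.8, 0.1]
gripper_width: 0.2
```

Run:
```python
from h import *
from cell import telemetry
s=telemetry.get_state();show(s)
for f in(1,):print(f,delta(s,[548.8,-122.6,140],tool_down(f)))
```

```text
t 0.77 pos [ 423.1  -262.48  200.73] F [ 0.65 -0.77  0.12] w 0.2 j [-0.24   0.164 -0.085 -0.    -1.322 -1.263]
rv [[-0.998, -0.068, -0.0], [-0.068, 0.998, 0.001], [0.0, 0.001, -1.0]]
1 (array([-134.9,  131. ,   60.8]), array([ 0.001, -0.   ,  0.118]))
```

arm_command(plan=[{"delta_pos":[-27,26,0],"delta_rot":[0,0,0.03],"jaw":0},{"delta_pos":[-54,52,0],"delta_rot":[0,0,0.06],"jaw":0},{"delta_pos":[-81,78,0],"delta_rot":[0,0,0.09],"jaw":0},{"delta_pos":[-108,105,0],"delta_rot":[0,0,0.118],"jaw":0},{"delta_pos":[-135,131,0],"delta_rot":[0,0,0.118],"jaw":0},{"delta_pos":[-135,131,0],"delta_rot":[0,0,0.118],"jaw":0},{"delta_pos":[-135,131,0],"delta_rot":[0,0,0.118],"jaw":0}])

```text
t: 1.35
eef_pos: [548.1, -123.2, 200.1]
ee_rot: [-0.001, 0.023, 1.0, 0.0]
wrist_force: [0.0, 0.3, -1.0]
gripper_width: -0.1
```

Run:
```python
from h import *
from cell import telemetry,vision
s=telemetry.get_state();show(s)
c=vision.capture("wrist");cv2.imwrite("pics/w1.png",c["pixels"][:,:,::-1])
np.savez("w1.npz",**c,pos=s["eef_pos"],rot=s["ee_rot"]);print(c["hand_eye"],c["vertical_fov"],c["cx"],c["cy"])
```

```text
t 1.35 pos [ 548.15 -123.23  200.1 ] F [ 0.01  0.33 -0.97] w -0.1 j [ 0.057  0.291  0.078 -0.    -1.36  -1.674]
rv [[-0.999, 0.046, -0.002], [0.046, 0.999, 0.0], [0.002, 0.0, -1.0]]
[[ 1.41375125e-03 -9.55952648e-01 -2.93517521e-01  7.60838692e+01]
 [ 9.99998594e-01  1.08674088e-03  1.27718591e-03 -2.10126360e-01]
 [-9.01951761e-04 -2.93518914e-01  9.55952841e-01 -1.41950009e+02]
 [ 0.00000000e+00  0.00000000e+00  0.00000000e+00  1.00000000e+00]] 71.82274902016991 323.737279483135 240.58931887365495
```

View pics/w1.png

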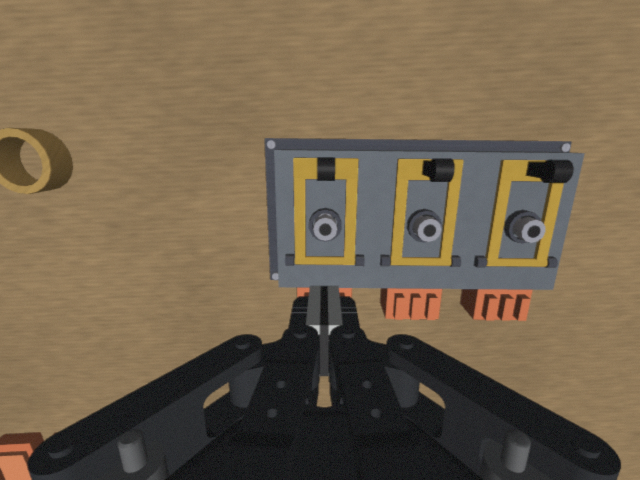

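Run:
```python
from h import *
c=np.load("w1.npz");R0=q2R(c["rot"]);E=c["hand_eye"]
Rm=R0@E[:3,:3];o=c["pos"]+R0@E[:3,3]
g=cv2.cvtColor(c["pixels"],cv2.COLOR_RGB2GRAY)
cv2.imwrite("pics/w1z.png",cv2.resize(c["pixels"][140:280,260:590,::-1],None,fx=2.4,fy=2.4,interpolation=cv2.INTER_CUBIC))
for p in[(325,229),(429.5,230.5),(533,232)]:print(ray(c,p,Rm,o,67))
hsv=cv2.cvtColor(c["pixels"],cv2.COLOR_RGB2HSV)
m=cv2.inRange(hsv,(20,150,90),(35,255,255));m[:,:260]=0;m=cv2.morphologyEx(m,cv2.MORPH_CLOSE,np.ones((3,3)))
for k in cv2.findContours(m,cv2.RETR_EXTERNAL,cv2.CHAIN_APPROX_NONE)[0]:
    if cv2.contourArea(k)<500: continue
    print(cv2.minAreaRect(np.array([ray(c,p[0],Rm,o,52)[:2] for p in k],np.float32)))
```

```text
[ 545.8777168  -121.88015223   67.        ]
[551.28416568 -32.11552674  67.        ]
[556.66999448  57.09390883  67.        ]
((545.020751953125, 57.47903060913086), (57.29579162597656, 95.75501251220703), 87.39682006835938)
((540.0386352539062, -32.28643798828125), (55.77458572387695, 95.55347442626953), 87.39717102050781)
((535.596923828125, -121.1517333984375), (55.09095001220703, 95.86412811279297), 86.65165710449219)
```

View pics/w1z.png

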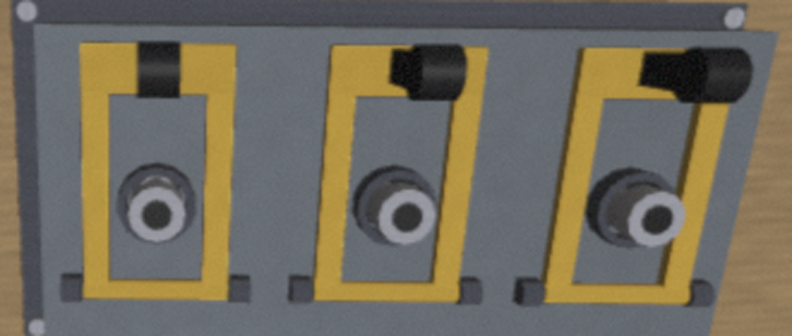

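arm_command(plan=[{"delta_pos":[0,1,35],"delta_rot":[0,0,0],"jaw":0},{"delta_pos":[0,1,70],"delta_rot":[0,0,0],"jaw":0},{"delta_pos":[0,1,100],"delta_rot":[0,0,0],"jaw":0},{"delta_pos":[0,1,120],"delta_rot":[0,0,0],"jaw":0},{"delta_pos":[0,1,125],"delta_rot":[0,0,0],"jaw":0},{"delta_pos":[0,1,128],"delta_rot":[0,0,0],"jaw":0},{"delta_pos":[0,1,128],"delta_rot":[0,0,0],"jaw":0}])

```text
t: 1.98
eef_pos: [547.8, -124.6, 74.1]
ee_rot: [0.0, 0.025, 1.0, -0.0]
wrist_force: [1.0, 0.0, 0.6]
gripper_width: 0.1
```

arm_command(plan=[{"delta_pos":[0,0,2],"delta_rot":[0,0,0],"jaw":0},{"delta_pos":[0,0,4],"delta_rot":[0,0,0],"jaw":0},{"delta_pos":[0,0,5],"delta_rot":[0,0,0],"jaw":0},{"delta_pos":[0,0,5],"delta_rot":[0,0,0],"jaw":0}])

```text
t: 2.32
eef_pos: [547.8, -123.8, 68.7]
ee_rot: [0.0, 0.025, 1.0, 0.0]
wrist_force: [0.2, -0.9, -0.1]
gripper_width: 0.3
```

arm_command(plan=[{"delta_pos":[0,1,1],"delta_rot":[0,0,0],"jaw":0},{"delta_pos":[0,1,2],"delta_rot":[0,0,0],"jaw":0},{"delta_pos":[0,1,2],"delta_rot":[0,0,0],"jaw":0}])

```text
t: 2.57
eef_pos: [548.0, -122.7, 66.6]
ee_rot: [0.0, 0.024, 1.0, -0.0]
wrist_force: [-0.3, 0.5, 1.1]
gripper_width: 0.0
```

arm_command(plan=[{"delta_pos":[0,0,1],"delta_rot":[0,0,0],"jaw":0},{"delta_pos":[0,0,1],"delta_rot":[0,0,0],"jaw":0}])

```text
t: 2.73
eef_pos: [548.0, -122.8, 66.5]
ee_rot: [0.001, 0.024, 1.0, -0.0]
wrist_force: [-3.0, 1.6, 7.8]
gripper_width: 0.0
```

arm_command(plan=[{"delta_pos":[0,0,0.5],"delta_rot":[0,0,0],"jaw":0},{"delta_pos":[0,0,0.5],"delta_rot":[0,0,0],"jaw":0}])

```text
t: 2.9
eef_pos: [548.0, -122.7, 66.4]
ee_rot: [0.001, 0.024, 1.0, -0.0]
wrist_force: [-4.0, 2.0, 10.7]
gripper_width: -0.0
```

arm_command(plan=[{"delta_pos":[0,0,-10],"delta_rot":[0,0,0],"jaw":0},{"delta_pos":[0,0,-35],"delta_rot":[0,0,0],"jaw":0},{"delta_pos":[-3,30,-35],"delta_rot":[0,0,0],"jaw":0},{"delta_pos":[-4,60,-35],"delta_rot":[0,0,0],"jaw":0},{"delta_pos":[-4,85,-35],"delta_rot":[0,0,0],"jaw":0},{"delta_pos":[-1,90,-35],"delta_rot":[0,0,0],"jaw":0},{"delta_pos":[-1,90,-20],"delta_rot":[0,0,0],"jaw":0},{"delta_pos":[-1,90,-10],"delta_rot":[0,0,0],"jaw":0}])

```text
t: 3.57
eef_pos: [553.0, -32.5, 74.5]
ee_rot: [0.0, 0.024, 1.0, 0.0]
wrist_force: [-1.6, 0.7, -0.1]
gripper_width: -0.1
```

Bolt 3 is tight (10.7 N, no give). Now bolt 2.

arm_command(plan=[{"delta_pos":[0,0,3],"delta_rot":[0,0,0],"jaw":0},{"delta_pos":[0,0,6],"delta_rot":[0,0,0],"jaw":0},{"delta_pos":[0,0,6],"delta_rot":[0,0,0],"jaw":0}])

```text
t: 3.82
eef_pos: [552.8, -33.6, 68.2]
ee_rot: [-0.001, 0.025, 1.0, -0.0]
wrist_force: [0.7, 0.0, -0.3]
gripper_width: 0.0
```

arm_command(plan=[{"delta_pos":[0,0,1],"delta_rot":[0,0,0],"jaw":0},{"delta_pos":[0,0,2],"delta_rot":[0,0,0],"jaw":0},{"delta_pos":[0,0,2],"delta_rot":[0,0,0],"jaw":0}])

```text
t: 4.07
eef_pos: [553.4, -33.2, 67.1]
ee_rot: [0.0, 0.025, 1.0, 0.0]
wrist_force: [-0.6, 0.9, -0.3]
gripper_width: 0.0
```

arm_command(plan=[{"delta_pos":[0,0,0.5],"delta_rot":[0,0,0],"jaw":0},{"delta_pos":[0,0,0.5],"delta_rot":[0,0,0],"jaw":0}])

```text
t: 4.23
eef_pos: [553.4, -33.2, 66.6]
ee_rot: [0.0, 0.025, 1.0, -0.0]
wrist_force: [-0.0, 0.0, 1.3]
gripper_width: 0.2
```

arm_command(plan=[{"delta_pos":[0,0,1],"delta_rot":[0,0,0],"jaw":0},{"delta_pos":[0,0,1.5],"delta_rot":[0,0,0],"jaw":0},{"delta_pos":[0,0,1.5],"delta_rot":[0,0,0],"jaw":0}])

```text
t: 4.48
eef_pos: [553.3, -33.0, 64.8]
ee_rot: [0.0, 0.025, 1.0, 0.0]
wrist_force: [0.4, -0.6, -0.3]
gripper_width: 0.3
```

arm_command(plan=[{"delta_pos":[0,0,2],"delta_rot":[0,0,0],"jaw":0},{"delta_pos":[0,0,3.5],"delta_rot":[0,0,0],"jaw":0},{"delta_pos":[0,0,3.5],"delta_rot":[0,0,0],"jaw":0}])

```text
t: 4.73
eef_pos: [553.0, -32.9, 60.9]
ee_rot: [-0.0, 0.025, 1.0, 0.0]
wrist_force: [0.6, -0.7, 0.5]
gripper_width: 0.0
```

arm_command(plan=[{"delta_pos":[0,0,1],"delta_rot":[0,0,0],"jaw":0},{"delta_pos":[0,0,2],"delta_rot":[0,0,0],"jaw":0},{"delta_pos":[0,0,2],"delta_rot":[0,0,0],"jaw":0}])

```text
t: 4.98
eef_pos: [553.0, -33.0, 60.1]
ee_rot: [0.0, 0.024, 1.0, -0.0]
wrist_force: [-2.4, 0.4, 7.2]
gripper_width: 0.3
```

arm_command(plan=[{"delta_pos":[0,0,-20],"delta_rot":[0,0,0],"jaw":0},{"delta_pos":[0,0,-60],"delta_rot":[0,0,0],"jaw":0},{"delta_pos":[0,0,-90],"delta_rot":[0,0,0],"jaw":40},{"delta_pos":[30,0,-90],"delta_rot":[0,0,0],"jaw":40},{"delta_pos":[52,0,-90],"delta_rot":[0,0,0],"jaw":40},{"delta_pos":[52,0,-90],"delta_rot":[0,0,0],"jaw":40},{"delta_pos":[52,0,-90],"delta_rot":[0,0,0],"jaw":40}])

```text
t: 5.57
eef_pos: [500.3, -30.3, 149.6]
ee_rot: [0.0, 0.024, 1.0, 0.0]
wrist_force: [0.3, 0.7, -0.1]
gripper_width: 40.3
```

Run:
```python
from h import *
from cell import telemetry,vision
s=telemetry.get_state();show(s)
c=vision.capture("wrist");cv2.imwrite("pics/w2.png",c["pixels"][:,:,::-1])
np.savez("w2.npz",**c,pos=s["eef_pos"],rot=s["ee_rot"])
c=vision.capture("side");cv2.imwrite("pics/s2.png",cv2.resize(c["pixels"][170:330,230:430,::-1],None,fx=3,fy=3))
```

```text
t 5.57 pos [500.34 -30.34 149.58] F [ 0.3   0.72 -0.12] w 40.3 j [ 0.252  0.201 -0.174 -0.    -1.196 -1.872]
rv [[-0.999, 0.049, 0.0], [0.049, 0.999, 0.0], [-0.0, 0.0, -1.0]]
```

View pics/w2.png

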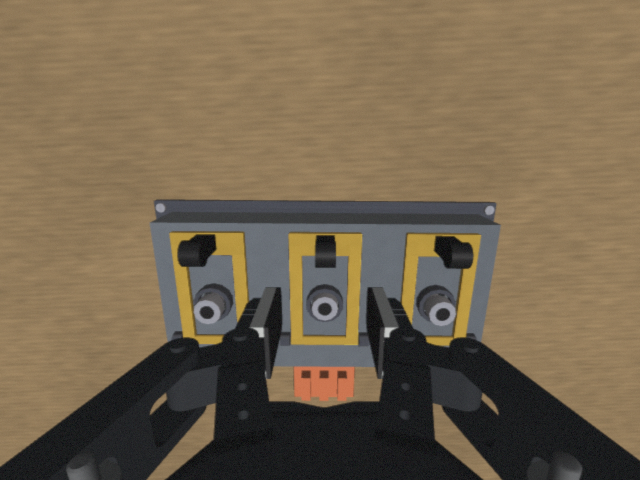

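View pics/s2.png

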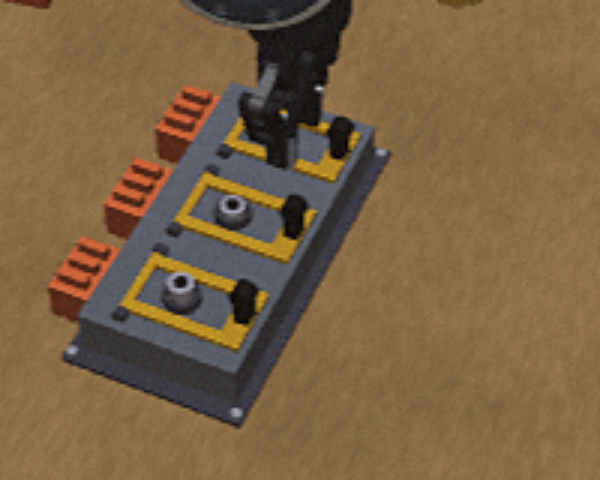

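arm_command(plan=[{"delta_pos":[0,0.5,30],"delta_rot":[0,0,0],"jaw":40},{"delta_pos":[0,0.5,55],"delta_rot":[0,0,0],"jaw":40},{"delta_pos":[0,0.5,75],"delta_rot":[0,0,0],"jaw":40},{"delta_pos":[0,0.5,84],"delta_rot":[0,0,0],"jaw":40},{"delta_pos":[0,0.5,88],"delta_rot":[0,0,0],"jaw":40},{"delta_pos":[0,0.5,88],"delta_rot":[0,0,0],"jaw":40},{"delta_pos":[0,0.5,88],"delta_rot":[0,0,0],"jaw":40}])

```text
t: 6.25
eef_pos: [502.2, -29.9, 62.1]
ee_rot: [0.001, 0.025, 1.0, -0.0]
wrist_force: [0.1, 0.5, -0.5]
gripper_width: 40.1
```

arm_command(plan=[{"delta_pos":[0,0,0],"delta_rot":[0,0,0],"jaw":20},{"delta_pos":[0,0,0],"delta_rot":[0,0,0],"jaw":16},{"delta_pos":[0,0,0],"delta_rot":[0,0,0],"jaw":5},{"delta_pos":[0,0,0],"delta_rot":[0,0,0],"jaw":5},{"delta_pos":[0,0,0],"delta_rot":[0,0,0],"jaw":5},{"delta_pos":[0,0,0],"delta_rot":[0,0,0],"jaw":5}], newtons=40)

```text
t: 6.75
eef_pos: [502.0, -29.6, 62.4]
ee_rot: [0.001, 0.024, 1.0, 0.0]
wrist_force: [-0.6, 2.8, 6.2]
gripper_width: 12.9
```

Run:
```python
from h import *
from cell import telemetry,vision
s=telemetry.get_state();show(s)
c=vision.capture("wrist");cv2.imwrite("pics/w3.png",c["pixels"][:,:,::-1])
c=vision.capture("side");cv2.imwrite("pics/s3.png",cv2.resize(c["pixels"][170:330,230:430,::-1],None,fx=3,fy=3))
```

```text
t 6.75 pos [502.02 -29.59  62.42] F [-0.56  2.78  6.2 ] w 12.9 j [ 0.253  0.283 -0.31   0.    -0.976 -1.873]
rv [[-0.999, 0.049, 0.002], [0.049, 0.999, 0.001], [-0.002, 0.001, -1.0]]
```

View pics/w3.png

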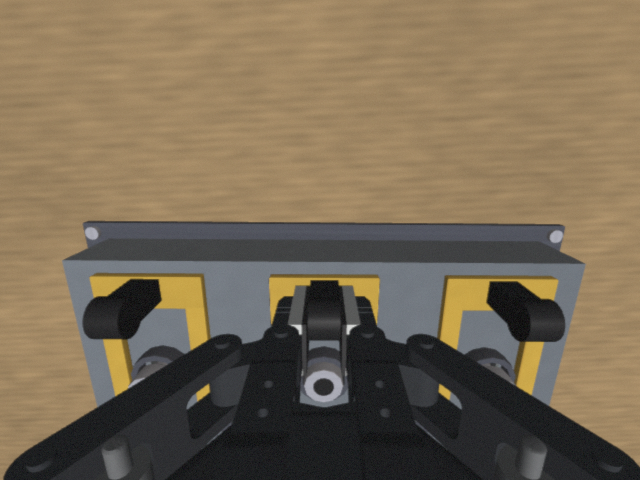

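View pics/s3.png

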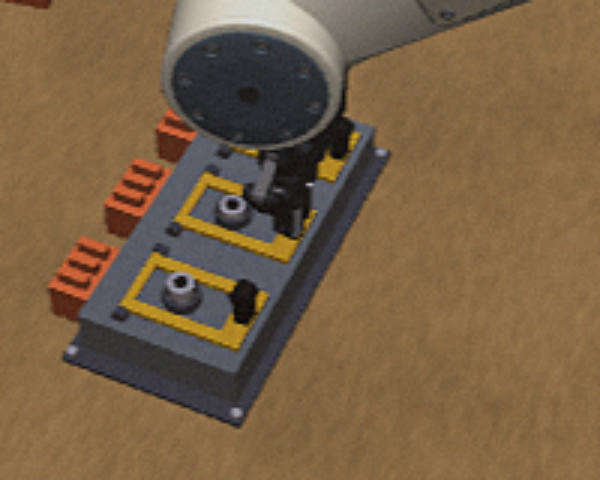

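Run:
```python
import numpy as np
x,z=-85.5,13.4
for t in np.arange(0.08,1.3,.08):
    X=x*np.cos(t)+z*np.sin(t);Z=-x*np.sin(t)+z*np.cos(t);print(round(t,2),round(x-X,1),round(z-Z,1))
```

```text
0.08 -1.3 -6.8
0.16 -3.2 -13.5
0.24 -5.6 -19.9
0.32 -8.6 -26.2
0.4 -12.0 -32.2
0.48 -15.8 -38.0
0.56 -20.2 -43.4
0.64 -24.9 -48.4
0.72 -30.1 -53.1
0.8 -35.5 -57.3
0.88 -41.4 -61.0
0.96 -47.4 -64.3
1.04 -53.8 -67.1
1.12 -60.3 -69.4
1.2 -67.0 -71.1
1.28 -73.8 -72.4
```

arm_command(plan=[{"delta_pos":[-0.5,0,-3.4],"delta_rot":[0,0.04,0],"jaw":5},{"delta_pos":[-1.3,0,-6.8],"delta_rot":[0,0.08,0],"jaw":5},{"delta_pos":[-3.2,0,-13.5],"delta_rot":[0,0.16,0],"jaw":5},{"delta_pos":[-3.2,0,-13.5],"delta_rot":[0,0.16,0],"jaw":5}])

```text
t: 7.18
eef_pos: [504.9, -29.7, 75.2]
ee_rot: [-0.083, 0.025, 0.996, 0.002]
wrist_force: [-5.2, 2.3, 3.4]
gripper_width: 12.9
```

Run:
```python
from h import *
from cell import telemetry
show(telemetry.get_state())
```

```text
t 7.18 pos [504.86 -29.73  75.23] F [-5.21  2.33  3.36] w 12.9 j [ 0.218  0.385 -0.115 -0.047 -1.231 -1.819]
rv [[-0.985, 0.049, -0.164], [0.049, 0.999, 0.008], [0.165, 0.0, -0.986]]
```

arm_command(plan=[{"delta_pos":[-1.3,0,-6.8],"delta_rot":[0,0.08,0],"jaw":5},{"delta_pos":[-3.2,0,-13.5],"delta_rot":[0,0.16,0],"jaw":5},{"delta_pos":[-5.6,0,-19.9],"delta_rot":[0,0.24,0],"jaw":5},{"delta_pos":[-8.6,0,-26.2],"delta_rot":[0,0.32,0],"jaw":5},{"delta_pos":[-8.6,0,-26.2],"delta_rot":[0,0.32,0],"jaw":5}])

```text
t: 7.6
eef_pos: [515.1, -30.4, 98.2]
ee_rot: [-0.244, 0.024, 0.969, 0.006]
wrist_force: [-9.4, 4.4, 11.3]
gripper_width: 12.7
```

Run:
```python
from h import *
from cell import telemetry
show(telemetry.get_state())
```

```text
t 7.6 pos [515.14 -30.38  98.2 ] F [-9.42  4.42 11.32] w 12.7 j [ 0.169  0.616  0.256 -0.103 -1.694 -1.776]
rv [[-0.879, 0.049, -0.474], [0.044, 0.999, 0.023], [0.474, -0.0, -0.88]]
```

arm_command(plan=[{"delta_pos":[0.0,0,-7],"delta_rot":[0,0.08,0],"jaw":5},{"delta_pos":[-2,0,-14],"delta_rot":[0,0.16,0],"jaw":5},{"delta_pos":[-4.5,0,-20.5],"delta_rot":[0,0.24,0],"jaw":5},{"delta_pos":[-4.5,0,-20.5],"delta_rot":[0,0.24,0],"jaw":5}])

```text
t: 7.93
eef_pos: [528.2, -31.2, 113.1]
ee_rot: [-0.361, 0.023, 0.932, 0.009]
wrist_force: [-5.3, 3.6, 9.3]
gripper_width: 13.4
```

Run:
```python
from h import *
from cell import telemetry
show(telemetry.get_state())
```

```text
t 7.93 pos [528.21 -31.18 113.06] F [-5.33  3.58  9.29] w 13.4 j [ 0.143  0.809  0.542 -0.143 -2.029 -1.778]
rv [[-0.739, 0.049, -0.672], [0.037, 0.999, 0.032], [0.673, -0.001, -0.74]]
```

arm_command(plan=[{"delta_pos":[-1,0,-6.8],"delta_rot":[0,0.08,0],"jaw":5},{"delta_pos":[-2.8,0,-13.5],"delta_rot":[0,0.16,0],"jaw":5},{"delta_pos":[-5.2,0,-19.9],"delta_rot":[0,0.24,0],"jaw":5},{"delta_pos":[-6.5,0,-23],"delta_rot":[0,0.28,0],"jaw":5},{"delta_pos":[-6.5,0,-23],"delta_rot":[0,0.28,0],"jaw":5},{"delta_pos":[-6.5,0,-23],"delta_rot":[0,0.28,0],"jaw":5}])

```text
t: 8.43
eef_pos: [550.3, -32.4, 127.6]
ee_rot: [-0.481, 0.022, 0.877, 0.011]
wrist_force: [-3.6, 0.6, 0.0]
gripper_width: 13.2
```

Run:
```python
from h import *
from cell import telemetry,vision
s=telemetry.get_state();show(s)
for n in("wrist","side","scene"):
    c=vision.capture(n);im=c["pixels"][:,:,::-1];np.savez(f"{n}4.npz",**c)
    if n=="side":im=cv2.resize(im[170:330,230:430],None,fx=3.5,fy=3.5)
    if n=="scene":im=cv2.resize(im[180:340,225:425],None,fx=3.5,fy=3.5)
    cv2.imwrite(f"pics/{n}4.png",im)
```

```text
t 8.43 pos [550.26 -32.36 127.57] F [-3.61  0.64  0.03] w 13.2 j [ 0.122  1.046  0.911 -0.218 -2.421 -1.829]
rv [[-0.537, 0.049, -0.842], [0.027, 0.999, 0.041], [0.843, -0.001, -0.538]]
```

View pics/side4.png

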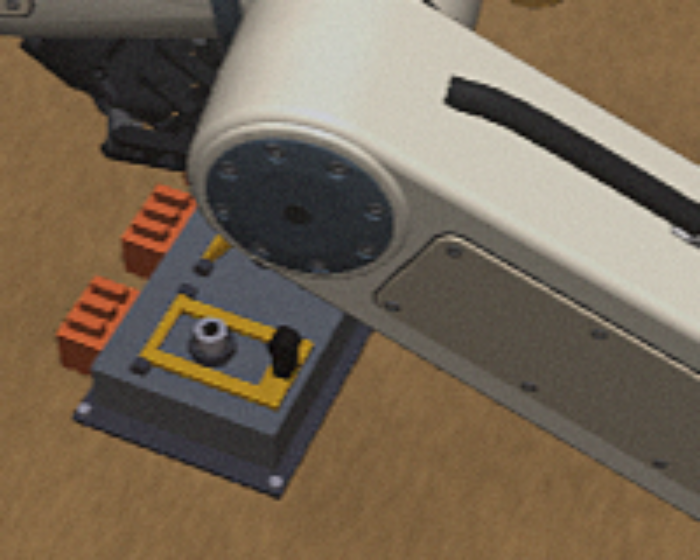

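View pics/scene4.png

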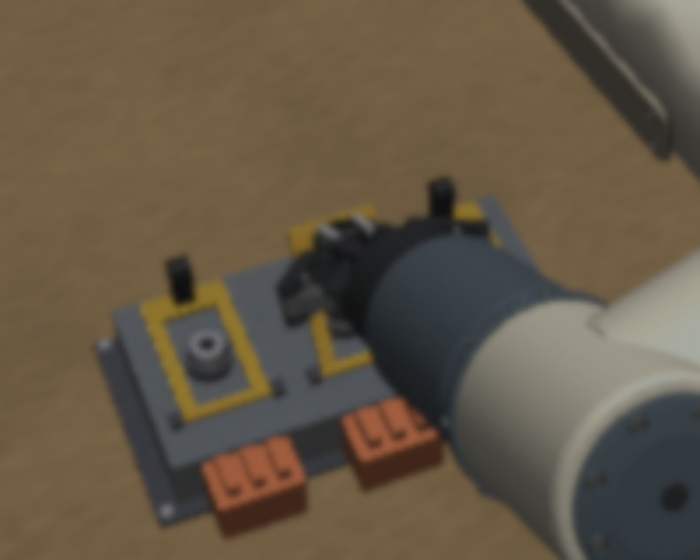

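View pics/wrist4.png

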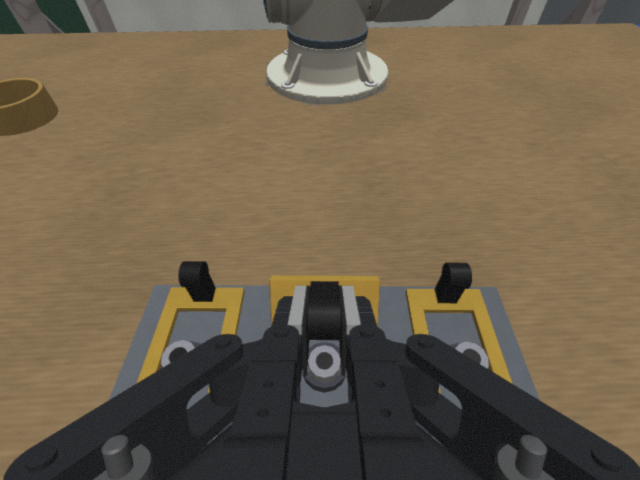

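Run:
```python
from h import *
for n in("scene","side"):
    a=np.load(n+"0.npz")["pixels"];b=np.load(n+"4.npz")["pixels"]
    d=(cv2.absdiff(cv2.GaussianBlur(a,(5,5),0),cv2.GaussianBlur(b,(5,5),0)).max(2)>25)
    for nm,(x,y,w,h) in (dict(el=(425,165,30,35),wr=(465,230,80,65),bush=(130,295,45,40)) if n=="scene" else dict(el=(280,412,55,55),wr=(125,365,100,45),bush=(365,145,35,30))).items():
        print(n,nm,d[y:y+h,x:x+w].sum())
cv2.imwrite("pics/scene4f.png",np.load("scene4.npz")["pixels"][:,:,::-1])
```

```text
scene el 1029
scene wr 2973
scene bush 0
side el 0
side wr 0
side bush 205
```

View pics/scene4f.png

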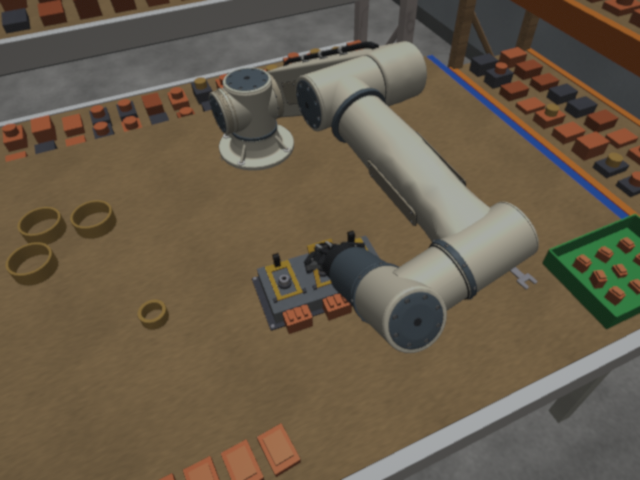

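Run:
```python
from h import *
from cell import telemetry,close_job
show(telemetry.get_state());print(close_job())
```

```text
t 8.58 pos [550.17 -32.33 127.55] F [-2.38 -0.29 -2.91] w 13.3 j [ 0.122  1.044  0.908 -0.218 -2.418 -1.829]
rv [[-0.539, 0.05, -0.841], [0.027, 0.999, 0.042], [0.842, -0.0, -0.539]]
the job is handed in; nothing more can be done
None
```

Bolt 2, the middle one, is the loose bolt. Its cap is up at about 1.0 rad (57°), and the gripper was still holding it by the tab when I handed the job in at 8.6 s.

- **Finding the bolt:** Bolt 3 did not give under 10.7 N, with its head steady at about 66.5 mm. Bolt 2 sank about 7 mm, from about 67 to 60 mm, under very little force and then stopped; it also looks lower in the pictures. I did not tap bolt 1, since only one bolt is loose and bolt 2 clearly was.
- **Lifting the cap:** I gripped tab 2 at 40 N (the jaws read about 13 mm on the 14 mm tab) and followed the hinge arc. The wrist camera shows the cap in the same place relative to the gripper as when shut. I take the cap angle from that and the gripper's tilt; I did not measure it separately.
- **Forces:** The wrist force peaked at about 15 N on the arc among the readings I took and was about 4 N at the end.
- **Rest of the scene:** The pictures show caps 1 and 3 shut. The copper block and wrench are unchanged in the side view, and the bush is unchanged in the scene view. The other view showed differences for each of them, which I put down to the arm blocking the view.

No check failed. The measured positions from the different cameras agreed to about 2–3 mm.

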